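Set out the coffee corner on the kitchen island

TASK

Set out the coffee corner: stand the pepper mill in the middle of the square oak coaster, the sugar canister in the middle of the round cork coaster with its wooden lid on it, the salt shaker on the worktop halfway between those two in a straight row, and the espresso cup in the middle of its saucer. Keep everything upright, and leave the wine bottle and the fruit bowl alone.

Things in the scene. Friction and masses are not known exactly. Their poses are not given: they have to be found in the camera images.
- mill: Pepper mill, turned dark wood, standing, 120 mm tall in all: foot 52 mm across up to 18 mm high, tapering to a straight round body 40 mm across from 36 to 100 mm above its underside, then a short taper and a small steel ball on top. About 0.2 kg. Origin at the centre of its underside, z up.
- shaker: Salt shaker, white ceramic cylinder 42 mm across and 55 mm high with a domed steel cap, 70 mm high in all, no handle. About 0.12 kg. Origin at the centre of its underside, z up.
- canister: Sugar canister, plain round steel pot, open on top, 66 mm across outside, 58 mm inside, 80 mm high, inner floor 5 mm above the underside. About 0.3 kg. Origin at the centre of its underside, z up.
- lid: Wooden lid of the canister, right way up. From its underside: tapered plug 36 to 44 mm across, 0 to 8 mm (fits loosely in the canister's mouth); disc 68 mm across, 8 to 16 mm; round knob to grip, 24 mm across, 16 to 40 mm. Seated, the disc rests on the canister's rim and its origin is 72 mm above the canister's. 0.08 kg. Origin at the centre of the plug's underside, z up.
- cup: Espresso cup, white ceramic, open on top, 60 mm high, 56 mm across at the foot and 64 mm at the rim; its loop handle sticks out to 54 mm from the axis along the cup's own +y, so grip it along its own x. About 0.16 kg. Origin at the centre of its underside, z up.
- oak_coaster: Square coaster of light oak, 90 by 90 by 6 mm, fixed to the worktop. Its centre is always 230 mm from the cork coaster's; its y axis lies along the line that joins the two, its x axis across it. Origin at the centre of its underside, z up; top 6 mm above.
- cork_coaster: Round cork coaster, 90 mm across and 6 mm thick, fixed to the worktop. Origin at the centre of its underside, z up; top 6 mm above.
- saucer: White ceramic saucer, 116 mm across, fixed to the worktop; flat inner floor about 100 mm across and 6 mm above its underside, with a low lip 12 mm high. Origin at the centre of its underside, z up.
- bottle: Full green wine bottle, 74 mm across, 300 mm tall, 1.25 kg, standing at the left edge of the work; to be left alone. Origin at the centre of its underside, z up.
- fruit_bowl: Wooden fruit bowl 176 mm across, with fruit, about 81 mm high in all (85 mm with stalks), at the right edge of the work; to be left alone. Origin at the centre of its underside, z up.
Things that resemble listed ones, but are neither listed nor needed, are in the scene too. Leave any blue or purple look-alike of the canister alone.

How it is judged:
At the end, for the whole second after the job is handed in: Mill on the oak and canister on the cork coaster, shaker on the worktop halfway between, cup on the saucer floor: each within 15 mm; lid seated on the canister within 10 mm; heights within 3 mm, upright within 0.08 rad, all released and at rest (horizontal distance between mill and oak_coaster below 0.015 m and height (world z) of mill between 0.003 and 0.009 m and horizontal distance between canister and cork_coaster below 0.015 m and height (world z) of canister between 0.003 and 0.009 m and x of shaker in the frame of oak_coaster between -0.015 and 0.015 m and (y of shaker in the frame of oak_coaster between 0.1 and 0.13 m or y of shaker in the frame of oak_coaster between -0.13 and -0.1 m) and horizontal distance between shaker and cork_coaster below 0.14 m and height (world z) of shaker between -0.003 and 0.003 m and horizontal distance between lid and canister below 0.01 m and z of lid in the frame of canister between 0.069 and 0.075 m and horizontal distance between cup and saucer below 0.015 m and z of cup in the frame of saucer between 0.003 and 0.009 m and angle between each of mill, shaker, canister, lid, cup's own z axis and vertical below 0.08 rad and linear speed of each of mill, shaker, canister, lid, cup below 0.02 m/s and angular speed of each of mill, shaker, canister, lid, cup below 0.2 rad/s); the robot touches nothing.
It fails at once if the wine bottle is disturbed (moved more than 20 mm) (distance of bottle from where it was at the start of the episode above 0.02 m).
It fails at once if the fruit bowl is disturbed (moved more than 20 mm) (distance of fruit_bowl from where it was at the start of the episode above 0.02 m).
It fails at once if the mill, shaker, canister, lid or cup is tipped over (tilted more than 0.8 rad) (angle between any of mill, shaker, canister, lid, cup's own z axis and vertical above 0.8 rad).
It also fails if it takes over 125 s, if anything falls off the work surface, if the arm or the gripper's body presses on something with over 40 N, if the wrist force passes 120 N, or if a joint passes its speed limit or range.

ROBOT

A 7-joint arm with a two-finger parallel gripper is mounted at the origin on the work surface. World frame = base frame: x ahead of the robot, y to its left, z up, the work surface at z = 0. Lengths are in m, angles in rad, forces in N, time in s.
With the tool pointing down it reaches from about 0.425 to 0.95 m from the base axis. Payload 4.7 kg.
Tool frame: the origin (TCP) lies midway between the tips of the shut fingers; the grasp point (between the pads) lies 19 mm behind it (env.tcp_to_grasp is the distance from the TCP to the grasp point, in m); z points along the fingers, y is the line along which they close (so a half turn about z gives the same grasp; the last joint's range is limited). The gripper opens to 87 mm and grips with 3 to 60 N. Pads are 19 mm wide; open, the fingers measure 117 mm over their backs; the gripper's body (75 mm by 190 mm) begins 51 mm behind the grasp point.
Start: joints at [-1.172, 0.469, -0.049, 1.532, 0.024, 1.141, -0.082], TCP at [0.28, 0.614, 0.223] pointing down, gripper open.
Joint ranges: [-2.59, 2.59], [-0.33, 1.99], [-1.39, 1.29], [0.1, 2.45], [-1.04, 4.18], [0.21, 1.99], [-2.66, 2.66]. Speed limits (rad/s): [2.57, 2.57, 3.14, 3.14, 3.14, 3.14, 3.14].

INTERFACE

Orientations are given as a rotation vector (axis times angle).
In Python, from rig import env gives the robot as it stands. Calls block until the motion is done:
- env.reach(position, orientation): joint-space move of the TCP to a pose.
- env.servo_line(position, rot=None, max_speed=0.15): straight line of the TCP; rot=None keeps the orientation; max_speed is the mean speed in m/s.
- env.set_joints(angles): joint-space move.
- env.gripper_to(opening, squeeze=None): opening from 0.0 (shut) to 1.0 (fully open); squeeze is the grip in N (None keeps the last); returns when the fingers have stopped.
- env.sleep(seconds).
- env.solve_ik(position, orientation): joint angles nearest the present ones, or None.
- env.get_image(name): name is "side" or "top"; returns (picture, depth): 480x640x3 uint8, blue, green, red; 480x640 float32, m along the optical axis (not along the pixel's ray), 0 where there is no reading.
- env.calibration(name): a dict with "mtx" (3x3 intrinsics, pixels), "D" ([k1, k2, p1, p2, k3] as OpenCV has them; the pictures are not rectified), "cam_to_world" (4x4, takes a point from camera to world coordinates). Camera axes: x right, y up, looking along -z (the intrinsics and any distortion apply to the point x, -y, -z); pixel columns grow to the right and rows downward; lengths in m; the calibration is good to about 2 mm. A picture is of the moment at which its call begins. calibration takes no time and is no camera call.
A pose or a line that the arm cannot do raises env.IKError and nothing moves.
- env.job_done(): hands the job in; it is judged then, once.
Trained networks look in the newest picture that a camera, given by its name, has taken for a name from the list of things; names that differ only in an ending like _2 or _b are one class to them, and where a whole thing is asked for, a point or a joint stands for the part that bears it (a point fixed in the world has none). Each returns a list of dicts, best first, with "conf" (0 to 1); they miss things now and then, are a little off and sometimes report something else, mostly with a low value. They report only what shows in the picture. A call takes as long as a camera call. They do not tell look-alikes from the thing itself.
- env.search_frame(label, camera): "rect" ([left, top, width, height] in pixels, round what is visible of it).
- env.tip_of(label, camera): "location" ([column, row] in pixels: a listed point, or the origin of a listed thing).
Readings, each from a call of its own:
- env.get_time(): time.
- env.get_qpos(): joint angles.
- env.get_joint_vel(): joint speeds.
- env.get_joint_efforts(): joint torques, N m.
- env.get_position(): TCP position.
- env.get_tcp_rot(): TCP orientation.
- env.get_wrist_force(): force on the tool from outside, world axes, zero at the start.
- env.get_torque(): the same for the moment, N m.
- env.get_gripper_width(): opening from 0.0 (shut) to 1.0 (fully open).
- env.get_grip_force(): force on a finger pad.
Only numpy, scipy, OpenCV 4.12 (cv2) and the standard library are available. Lean on these libraries where they do the work, as an engineer would, in place of code of your own. Each camera call takes 0.05 s, during which the arm holds its last target. There are 200 camera calls.

## Working session

There is one attempt and no reset: what is moved stays moved. The work goes in short steps, each a Python script; the robot and the scene stay as the last script left them, time stands still between calls to the robot, and variables do not carry over. Pictures are saved under pics/ and viewed, at most 14 in all, crops included, and the job is handed in when it is done.

```bash
ls; mkdir -p pics
python3 - <<'E'
from rig import env
import cv2,numpy as np
np.set_printoptions(precision=4,suppress=True)
for n in ("side","top"):
    im,d=env.get_image(n); cv2.imwrite(f"pics/{n}0.png",im); np.save(f"pics/{n}0.npy",d)
    c=env.calibration(n); print(n,c["mtx"],c["D"],c["cam_to_world"])
    for l in "mill shaker canister lid cup oak_coaster cork_coaster saucer bottle fruit_bowl".split():
        print(l,[(np.round(r["rect"]).tolist(),round(r["conf"],2)) for r in env.search_frame(l,n)],[(np.round(r["location"],1).tolist(),round(r["conf"],2)) for r in env.tip_of(l,n)])
print(env.get_time(),env.get_tcp_rot(),env.get_position(),env.tcp_to_grasp)
E
```

```text
pics
side [[609.8917   0.     318.6753]
 [  0.     609.8917 238.0269]
 [  0.       0.       1.    ]] [-0.1079  0.      0.      0.      0.    ] [[ 0.7548  0.3139 -0.576  -0.4377]
 [-0.6559  0.3724 -0.6566 -1.0874]
 [ 0.0084  0.8734  0.487   0.8578]
 [ 0.      0.      0.      1.    ]]
mill [([273.0, 175.0, 18.0, 38.0], 0.91)] [([278.5, 208.7], 0.67)]
shaker [([413.0, 263.0, 19.0, 33.0], 0.95)] [([422.7, 287.1], 0.83), ([392.5, 323.9], 0.53)]
canister [([222.0, 191.0, 23.0, 30.0], 0.86), ([196.0, 203.0, 24.0, 36.0], 0.61), ([189.0, 182.0, 23.0, 33.0], 0.61), ([273.0, 174.0, 15.0, 38.0], 0.31)] [([202.0, 210.6], 0.91), ([233.7, 220.3], 0.88)]
lid [([244.0, 224.0, 22.0, 20.0], 0.7)] [([253.9, 237.4], 0.58), ([479.3, 368.1], 0.4)]
cup [([378.0, 294.0, 26.0, 37.0], 0.85), ([354.0, 244.0, 44.0, 22.0], 0.29), ([319.0, 278.0, 48.0, 28.0], 0.16)] [([389.4, 321.7], 0.87)]
oak_coaster [([356.0, 242.0, 43.0, 24.0], 0.88)] [([376.4, 254.7], 0.91), ([250.1, 236.0], 0.59)]
cork_coaster [([302.0, 218.0, 32.0, 18.0], 0.7), ([354.0, 240.0, 43.0, 27.0], 0.61)] [([316.8, 224.2], 0.65)]
saucer [([319.0, 27
[... 777 characters left out ...]
0.56)] [([199.3, 309.8], 0.85), ([145.8, 284.6], 0.67), ([189.5, 268.7], 0.56)]
lid [([228.0, 266.0, 22.0, 24.0], 0.65)] [([239.3, 279.9], 0.85)]
cup [([435.0, 257.0, 28.0, 31.0], 0.64)] [([447.7, 273.8], 0.92)]
oak_coaster [([339.0, 182.0, 38.0, 38.0], 0.6)] [([358.3, 198.4], 0.76), ([92.7, 268.0], 0.2)]
cork_coaster [([252.0, 194.0, 34.0, 29.0], 0.85), ([340.0, 178.0, 35.0, 41.0], 0.26)] [([266.8, 210.8], 0.79)]
saucer [([228.0, 264.0, 27.0, 28.0], 0.61), ([366.0, 253.0, 45.0, 44.0], 0.56)] [([389.0, 276.1], 0.73)]
bottle [([36.0, 248.0, 72.0, 36.0], 0.71)] [([96.2, 271.9], 0.76)]
fruit_bowl [([506.0, 221.0, 62.0, 67.0], 0.96)] []
2.1 [-0.6668 -3.07   -0.0002] [0.28   0.6142 0.2226] 0.0187
```

Run:
```python
import cv2
t=cv2.imread("pics/top0.png")[150:360,20:600]; cv2.imwrite("pics/t1.png",cv2.resize(t,(800,290),interpolation=3))
s=cv2.imread("pics/side0.png")[90:390,150:550]; cv2.imwrite("pics/s1.png",cv2.resize(s,(800,600),interpolation=3))
t=cv2.imread("pics/top0.png")[180:340,110:310]; cv2.imwrite("pics/t2.png",cv2.resize(t,(750,600),interpolation=3))
```

```text
(no output)
```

View pics/t1.png

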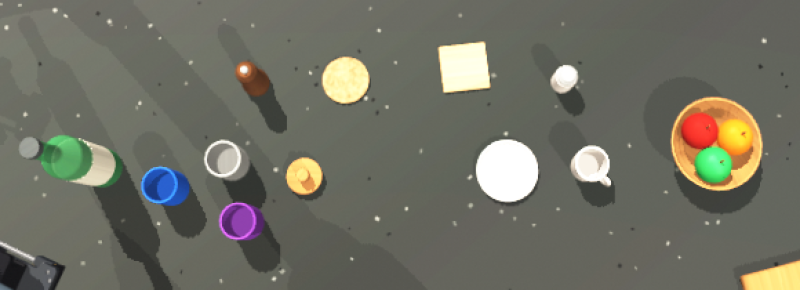

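View pics/s1.png

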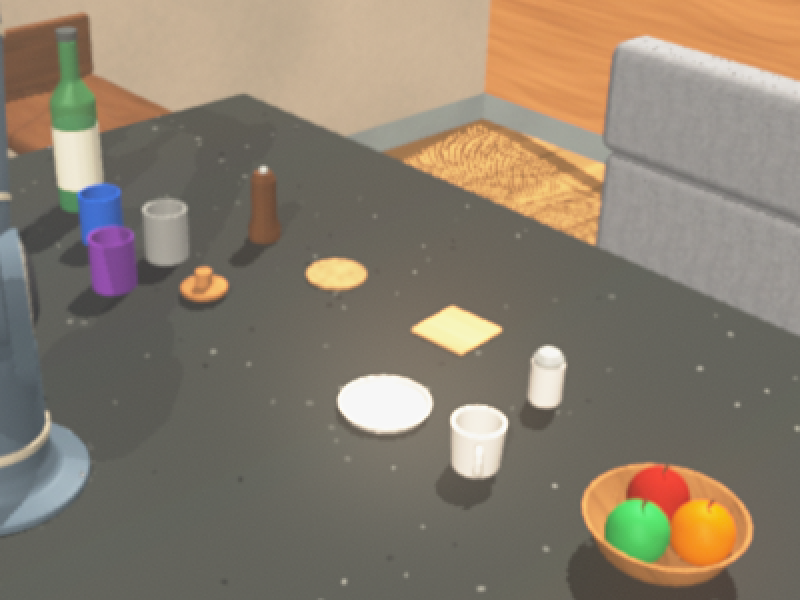

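View pics/t2.png

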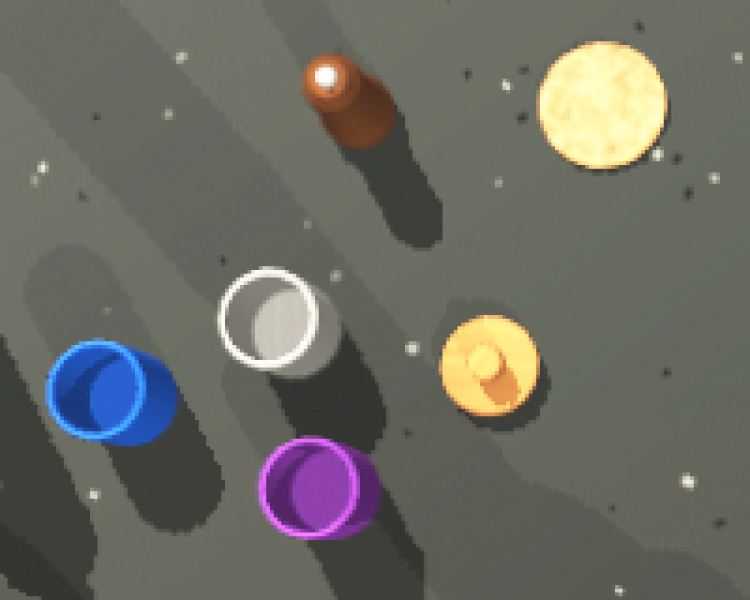

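```bash
cat > h.py <<'E'
import cv2,numpy as np
from rig import env
np.set_printoptions(precision=4,suppress=True)
def cloud(n,d):
    c=env.calibration(n); v,u=np.mgrid[0:480,0:640]
    p=cv2.undistortPoints(np.stack([u,v],-1).reshape(-1,1,2).astype(float),c["mtx"],c["D"]).reshape(480,640,2)
    P=np.stack([p[...,0]*d,-p[...,1]*d,-d],-1)
    M=c["cam_to_world"]; W=P@M[:3,:3].T+M[:3,3]; W[d<=0]=np.nan
    return W
def ray(n,uv,z):
    c=env.calibration(n); x,y=cv2.undistortPoints(np.array([[uv]],float),c["mtx"],c["D"]).ravel()
    M=c["cam_to_world"]; r=M[:3,:3]@[x,-y,-1]; o=M[:3,3]; return o+r*(z-o[2])/r[2]
def near(W,xy,r,z0,z1):
    m=(np.hypot(W[...,0]-xy[0],W[...,1]-xy[1])<r)&(W[...,2]>z0)&(W[...,2]<z1)
    return W[m]
def circ(Q):
    (x,y),r=cv2.minEnclosingCircle(Q[:,:2].astype(np.float32)); return np.array([x,y,r])
E
python3 - <<'E'
from h import *
W={n:cloud(n,np.load(f"pics/{n}0.npy")) for n in("side","top")}
B=dict(mill=((208.8,211.9),.045),shaker=((424.8,210.8),.045),canister=((189.5,268.7),.045),lid=((239.3,279.9),.05),cup=((447.7,273.8),.07),oak=((358.3,198.4),.08),cork=((266.8,210.8),.06),saucer=((389,276.1),.075),blue=((145.8,284.6),.045),purple=((199.3,309.8),.045),bottle=((96.2,271.9),.06),bowl=((537,254),.11))
for k,(uv,r) in B.items():
    g=ray("top",uv,0)
    for n in W:
        A=near(W[n],g[:2],r,.004,.35)
        if len(A)<5: print(k,n,len(A));continue
        zt=np.percentile(A[:,2],95); T=A[A[:,2]>zt-.006]
        print(k,n,g[:2],len(A),"z95",round(zt,4),"mean",A[:,:2].mean(0),"topcirc",circ(T),"topmean",T[:,:2].mean(0),"allcirc",circ(A))
F=W["top"][180:330,300:345,2];print("floor",np.nanmedian(F),np.nanstd(F),np.nanmedian(W["side"][300:330,250:300,2]))
E
```

```text
mill side [0.6124 0.2786] 480 z95 0.1111 mean [0.6039 0.2776] topcirc [0.6078 0.2832 0.0184] topmean [0.6083 0.2824] allcirc [0.607  0.2814 0.0303]
mill top [0.6124 0.2786] 489 z95 0.1156 mean [0.61   0.2794] topcirc [0.6157 0.2863 0.0161] topmean [0.6162 0.2866] allcirc [0.6126 0.2783 0.0443]
shaker side [ 0.6008 -0.2972] 476 z95 0.0716 mean [ 0.5912 -0.3065] topcirc [ 0.5971 -0.3016  0.0183] topmean [ 0.5971 -0.3027] allcirc [ 0.6011 -0.297   0.0447]
shaker top [ 0.6008 -0.2972] 356 z95 0.0725 mean [ 0.5982 -0.2958] topcirc [ 0.6021 -0.2987  0.018 ] topmean [ 0.6026 -0.2993] allcirc [ 0.6013 -0.2974  0.0448]
canister side [0.4616 0.3286] 654 z95 0.0792 mean [0.4512 0.3222] topcirc [0.4583 0.3308 0.0392] topmean [0.4577 0.3319] allcirc [0.4631 0.3277 0.0437]
canister top [0.4616 0.3286] 633 z95 0.0811 mean [0.4647 0.3321] topcirc [0.4646 0.3309 0.0335] topmean [0.4653 0.3314] allcirc [0.4604 0.3273 0.0436]
lid side [0.4291 0.1977] 289 z95 0.0398 mean [0.4249 0.1884] topcirc [0.4301 0.1983 0.0185] topmean [0.428  0.1928] allcirc [0.425  0.1991 0.0453]
lid top [0.4291 0.1977] 601 z95 
[... 1951 characters left out ...]
 0.0436]
bottle side [0.4588 0.5778] 1555 z95 0.2835 mean [0.4437 0.5625] topcirc [0.4565 0.5758 0.0195] topmean [0.4527 0.5737] allcirc [0.4499 0.5707 0.0427]
bottle top [0.4588 0.5778] 1938 z95 0.2996 mean [0.4551 0.5619] topcirc [0.4603 0.5802 0.0177] topmean [0.4599 0.5794] allcirc [0.4594 0.5759 0.0597]
bowl side [ 0.4763 -0.593 ] 3943 z95 0.079 mean [ 0.4571 -0.5818] topcirc [ 0.4634 -0.5764  0.0627] topmean [ 0.46   -0.5799] allcirc [ 0.4761 -0.5932  0.1083]
bowl top [ 0.4763 -0.593 ] 3579 z95 0.0798 mean [ 0.4702 -0.578 ] topcirc [ 0.4686 -0.5766  0.0635] topmean [ 0.4703 -0.5754] allcirc [ 0.476  -0.5929  0.1097]
floor 0.00010586486078878465 0.003331473687209412 0.001845044793480466
```

Top-view candidates for the canister are blue (137,283), purple (197,308) and grey steel (182,265). Only the grey one is "plain steel", and the enlarged crop confirms it. The mill is at (205,205), the lid at (240,278), the cork coaster at (270,208) and the oak coaster at (357,198). On the right are the shaker (428,207), the cup (447,270) with its handle to the lower right, and the saucer (388,274). The board at the lower right edge of the picture isn't one of the listed things.

```bash
cat >> h.py <<'E'
def blob(n,im,xy,r,z,kind):
    "ray-plane centre of the coloured patch near xy at height z"
    c=env.calibration(n); h=cv2.cvtColor(im,cv2.COLOR_BGR2HSV).astype(int)
    m=(h[...,2]>140)&((h[...,1]>70) if kind=="wood" else (h[...,1]<40))
    v,u=np.nonzero(m); p=np.array([ray(n,(a,b),z) for a,b in zip(u,v)]) if 0 else None
    p=cv2.undistortPoints(np.stack([u,v],-1).reshape(-1,1,2).astype(float),c["mtx"],c["D"]).reshape(-1,2)
    M=c["cam_to_world"]; d=np.c_[p[:,0],-p[:,1],-np.ones(len(p))]@M[:3,:3].T
    P=M[:3,3]+d*((z-M[2,3])/d[:,2])[:,None]
    Q=P[np.hypot(P[:,0]-xy[0],P[:,1]-xy[1])<r]
    return Q
E
python3 - <<'E'
from h import *
I={n:cv2.imread(f"pics/{n}0.png") for n in("side","top")}
W={n:cloud(n,np.load(f"pics/{n}0.npy")) for n in("side","top")}
for k,xy,r,z,kd in [("oak",(.638,-.121),.08,.006,"wood"),("cork",(.611,.117),.06,.006,"wood"),("saucer",(.434,-.19),.07,.011,"w"),("lid",(.433,.194),.05,.016,"wood")]:
    for n in I:
        Q=blob(n,I[n],xy,r,z,kd); rect=cv2.minAreaRect(Q[:,:2].astype(np.float32)*1000)
        print(k,n,Q[:,:2].mean(0),circ(Q),rect)
def tri(a,b):
    A=[];y=[]
    for n,uv in(("top",a),("side",b)):
        p,q=ray(n,uv,0),ray(n,uv,.5);d=(q-p)/np.linalg.norm(q-p);N=np.eye(3)-np.outer(d,d);A.append(N);y.append(N@p)
    x=np.linalg.lstsq(np.vstack(A),np.hstack(y),rcond=None)[0];return x
print("mill ball",tri((196.9,200.3),(281.5,174.5)), ray("top",(196.9,200.3),.116),ray("side",(281.5,174.5),.116))
for l,a,b in [("mill",(208.8,211.9),(278.5,208.7)),("shaker",(424.8,210.8),(422.7,287.1)),("lid",(239.3,279.9),(253.9,237.4)),("cup",(447.7,273.8),(389.4,321.7)),("cork",(266.8,210.8),(316.8,224.2)),("oak",(358.3,198.4),(376.4,254.7)),("saucer",(389,276.1),(343.6,293.8))]: print(l,"origin tri",tri(a,b))
for n in W:
    c=(.436,-.337); A=near(W[n],c,.065,.015,.058); A=A[np.hypot(A[:,0]-c[0],A[:,1]-c[1])>.041]; print("handle",n,len(A),A.mean(0)if len(A) else 0)
    A=near(W[n],(.436,-.342),.07,.050,.075); x=A[:,0]; 
    print(circ(A),np.percentile(A[:,:2],[2,98],axis=0))
T=blob("top",I["top"],(.436,-.337),.06,.06,"w"); print(circ(T),np.percentile(T[:,:2],[1,99],axis=0))
E
```

```text
oak side [ 0.6321 -0.112 ] [ 0.634  -0.1114  0.0675] ((634.4027709960938, -112.3355712890625), (103.51908874511719, 101.7127685546875), 5.023423671722412)
oak top [ 0.6383 -0.1085] [ 0.6391 -0.1143  0.0639] ((638.4117431640625, -114.1533203125), (93.39087677001953, 92.74317932128906), 5.113454341888428)
cork side [0.6141 0.1158] [0.6151 0.1164 0.054 ] ((614.7711791992188, 115.95975494384766), (104.0634765625, 93.98536682128906), 32.56145477294922)
cork top [0.6193 0.115 ] [0.6188 0.1147 0.0465] ((618.9173583984375, 114.92179107666016), (90.43968200683594, 89.49708557128906), 88.52255249023438)
saucer side [ 0.4321 -0.1851] [ 0.4351 -0.1842  0.0645] ((433.42144775390625, -184.4802703857422), (123.38094329833984, 114.61287689208984), 48.98337173461914)
saucer top [ 0.436  -0.1874] [ 0.436  -0.1876  0.0599] ((436.4039306640625, -188.166015625), (117.33574676513672, 114.67283630371094), 88.3604965209961)
lid side [0.4315 0.1959] [0.4316 0.1982 0.0462] ((432.16510009765625, 198.1549835205078), (87.94807434082031, 70.7282943725586), 80.0314712524414)
lid top [0.435  0.1936] [0.435  0.1935 0.035 ] ((435.2200927734375, 193.64358520507812), (67.40047454833984, 67.27044677734375), 88.63265991210938)
mill ball [0.6155 0.2865 0.1169] [0.617  0.2858 0.116 ] [0.6152 0.2888 0.116 ]
mill origin tri [0.6048 0.2819 0.0055]
shaker origin tri [ 0.6018 -0.298   0.0052]
lid origin tri [ 0.4327  0.1953 -0.0002]
cup origin tri [ 0.4303 -0.3466  0.0091]
cork origin tri [0.6109 0.1212 0.0121]
oak origin tri [ 0.6324 -0.1163  0.0081]
saucer origin tri [ 0.4291 -0.1929  0.0073]
handle side 50 [ 0.4009 -0.3698  0.0389]
[ 0.4303 -0.3389  0.0409] [[ 0.4044 -0.3676]
 [ 0.4672 -0.3065]]
handle top 18 [ 0.4054 -0.3698  0.0377]
[ 0.4346 -0.3434  0.0398] [[ 0.4091 -0.3683]
 [ 0.4702 -0.3068]]
[ 0.431  -0.3392  0.0424] [[ 0.4033 -0.3688]
 [ 0.4706 -0.2998]]
```

Run:
```python
import cv2
t=cv2.imread("pics/top0.png")[180:300,345:495]; cv2.imwrite("pics/t3.png",cv2.resize(t,(750,600),interpolation=3))
```

```text
(no output)
```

View pics/t3.png

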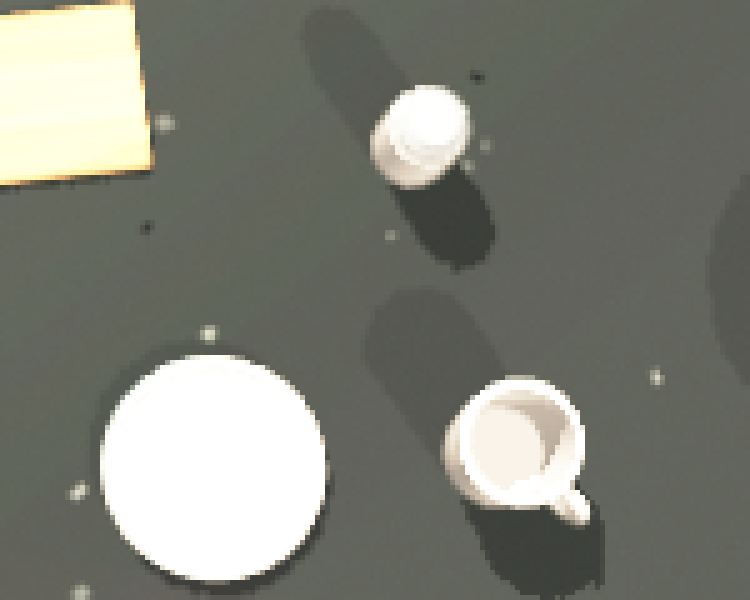

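```bash
cat >> h.py <<'E'
from scipy.spatial.transform import Rotation as Ro
def rot(deg):
    "tool down, fingers closing along deg (of +x)"
    a=np.radians(deg); y=np.array([np.cos(a),np.sin(a),0]); z=np.array([0,0,-1.]); x=np.cross(y,z)
    return Ro.from_matrix(np.c_[x,y,z]).as_rotvec()
cork=np.array([.617,.1153]); oak=np.array([.6364,-.1135]); sauc=np.array([.4355,-.186])
UP=.22
def pick(xy,z,deg,f,up=UP,op=1.0):
    env.reach([*xy,up],rot(deg)); env.gripper_to(op); env.servo_line([*xy,z],max_speed=.15)
    env.gripper_to(0,f); env.sleep(.2)
    print("grip",round(env.get_gripper_width()*87,1),"mm",env.get_grip_force(),"t",env.get_time())
    env.servo_line([*xy,up],max_speed=.15); print("held",round(env.get_gripper_width()*87,1))
def place(xy,z,deg,up=UP,op=1.0):
    env.reach([*xy,up],rot(deg)); env.servo_line([*xy,z+.02],max_speed=.15); env.servo_line([*xy,z],max_speed=.04)
    env.sleep(.2); print("force",env.get_wrist_force()); env.gripper_to(op); env.servo_line([*xy,up],max_speed=.2); print("t",env.get_time())
E
python3 - <<'E'
from h import *
I=cv2.imread("pics/top0.png")
print("canister",ray("top",(181.5,264.8),.08),"cup",ray("top",(449,268),.06),"shaker",ray("top",(431,205.4),.066))
S=(cork+oak)/2; print(S)
P=dict(shaker=(.600,-.2985,.02,0),sh2=(*S,.02,0),mill=(.6155,.2865,.06,0),mill2=(*oak,.066,0),can=(.463,.331,.035,60),can2=(*cork,.041,0),lid=(.434,.194,.018,0),lid2=(*cork,.097,0),cup=(.435,-.339,.02,-50),cup2=(*sauc,.026,-50))
for k,(x,y,z,d) in P.items():
    for dd in ((d,d+180,d+90,d-90) if d==0 else (d,d+180)):
        q=[env.solve_ik([x,y,h],rot(dd)) for h in (z,UP)]
        print(k,dd,[None if a is None else np.round(a,2)[[0,3,5,6]] for a in q])
E
```

```text
canister [0.4627 0.3303 0.08  ] cup [ 0.4396 -0.3381  0.06  ] shaker [ 0.6006 -0.3006  0.066 ]
[0.6267 0.0009]
shaker 0 [array([-0.12,  1.74,  0.91,  1.  ]), array([-0.22,  1.59,  1.22,  0.87])]
shaker 180 [array([-0.26,  1.74,  1.09, -1.95]), array([-0.28,  1.59,  1.27, -2.2 ])]
shaker 90 [array([0.18, 1.72, 0.78, 2.21]), array([-0.07,  1.58,  1.16,  2.28])]
shaker -90 [array([-0.1 ,  1.74,  0.89, -0.6 ]), array([-0.26,  1.59,  1.25, -0.66])]
sh2 0 [array([-0.38,  1.83,  0.74,  0.27]), array([-0.46,  1.68,  1.1 ,  0.15])]
sh2 180 [array([-0.76,  1.85,  1.03, -2.37]), array([0.69, 1.61, 1.29, 2.54])]
sh2 90 [array([-0.13,  1.82,  0.71,  1.57]), array([-0.26,  1.67,  1.09,  1.6 ])]
sh2 -90 [array([-0.47,  1.84,  0.77, -1.19]), array([-0.57,  1.69,  1.12, -1.35])]
mill 0 [array([-0.67,  1.67,  0.85, -0.33]), array([-0.7 ,  1.54,  1.14, -0.37])]
mill 180 [array([-0.25,  1.65,  0.88,  2.41]), array([-0.28,  1.51,  1.16,  2.51])]
mill 90 [array([-0.48,  1.66,  0.85,  1.05]), array([-0.5 ,  1.53,  1.14,  1.07])]
mill -90 [array([-0.86,  1.69,  0.89, -1.71]), array([-0.91,  1.55,  1.16, -1.
[... 1104 characters left out ...]
.19,  0.55, -1.65]), array([-1.03,  2.02,  1.  , -1.97])]
lid2 0 [array([-0.54,  1.79,  0.86, -0.01]), array([-0.58,  1.68,  1.1 , -0.08])]
lid2 180 [array([0.5 , 1.73, 1.18, 2.21]), array([0.5 , 1.61, 1.3 , 2.36])]
lid2 90 [array([-0.32,  1.77,  0.85,  1.37]), array([-0.36,  1.66,  1.09,  1.37])]
lid2 -90 [array([-0.67,  1.8 ,  0.89, -1.47]), array([-0.72,  1.69,  1.11, -1.56])]
cup -50 [array([-0.06,  2.03,  0.8 ,  0.47]), array([-0.11,  1.87,  1.06,  0.04])]
cup 130 [array([1.18, 1.96, 0.8 , 2.25]), array([1.34, 1.79, 1.13, 2.49])]
cup2 -50 [array([-0.35,  2.21,  0.68,  0.18]), array([-0.54,  2.04,  1.01, -0.33])]
cup2 130 [array([0.95, 2.14, 0.7 , 1.97]), array([1.16, 1.96, 1.05, 2.33])]
```

Run:
```python
from h import *
env.servo_line([.28,.614,.44],max_speed=.3)
env.reach([.5,.0,.40],rot(0))
S=(cork+oak)/2
pick((.600,-.2995),.02,0,20); place(S,.021,0)
im,d=env.get_image("top"); cv2.imwrite("pics/top1.png",im); np.save("pics/top1.npy",d)
W=cloud("top",d); A=near(W,S,.04,.06,.09); print("shaker",circ(A) if len(A) else None)
pick((.6155,.2865),.06,0,20); place(oak,.067,0)
```

```text
grip 41.3 mm 19.980752789997496 t 9.3833
held 41.1
force [ 0.4206  0.4621 -1.8718]
t 16.3667
shaker None
grip 39.5 mm 19.996463644201867 t 20.0
held 39.6
force [-0.5583 -0.0942 -2.8123]
t 26.5333
```

Run:
```python
from h import *
pick((.4625,.3305),.035,60,25); place(cork,.042,0)
env.reach([.434,.194,.22],rot(0))
for n in("top","side"):
    im,d=env.get_image(n); cv2.imwrite(f"pics/{n}2.png",im); np.save(f"pics/{n}2.npy",d)
    W=cloud(n,d)
    for k,xy,z0,z1 in(("shaker",(cork+oak)/2,.062,.09),("mill",oak,.113,.14),("can",cork,.078,.1),("lidknob",(.434,.194),.03,.05)):
        A=near(W,xy,.045,z0,z1); print(n,k,len(A),(circ(A),A.mean(0)) if len(A) else None)
t=cv2.imread("pics/top2.png")[170:330,150:400]; t=cv2.resize(t,(800,512),interpolation=3); cv2.imwrite("pics/t4.png",t)
```

```text
grip 66.6 mm 25.00035892277083 t 30.5833
held 66.6
force [ 0.8132 -0.395  -3.4204]
t 36.775
top shaker 148 (array([ 0.6266, -0.0016,  0.0187]), array([ 0.6259, -0.0013,  0.0681]))
top mill 118 (array([ 0.6364, -0.1129,  0.0185]), array([ 0.6363, -0.1132,  0.1185]))
top can 143 (array([0.6179, 0.1161, 0.0337]), array([0.6167, 0.1149, 0.0854]))
top lidknob 50 (array([0.4355, 0.1917, 0.011 ]), array([0.4352, 0.1895, 0.0396]))
side shaker 71 (array([ 0.6209, -0.0057,  0.019 ]), array([ 0.6193, -0.0044,  0.0673]))
side mill 64 (array([ 0.6334, -0.1132,  0.0176]), array([ 0.6304, -0.116 ,  0.1181]))
side can 130 (array([0.6124, 0.1171, 0.0379]), array([0.6113, 0.1149, 0.0827]))
side lidknob 49 (array([0.4318, 0.1911, 0.0165]), array([0.4283, 0.1926, 0.0371]))
```

View pics/t4.png

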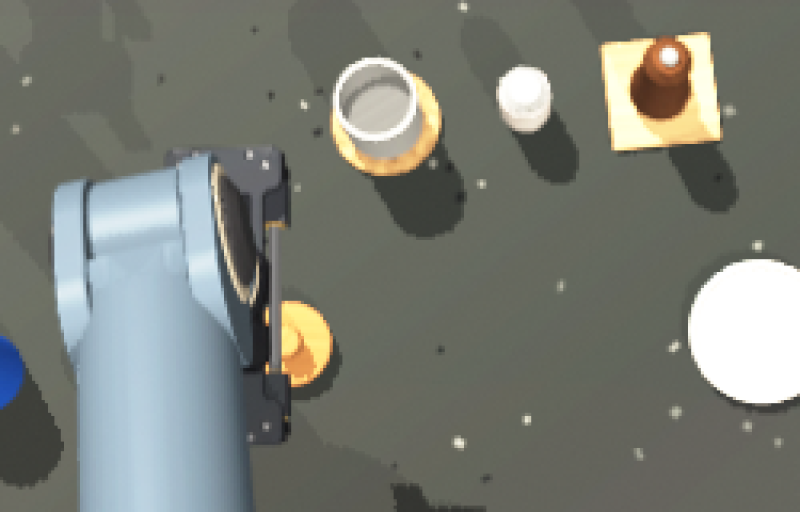

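The top view shows the canister, shaker and mill standing in a row at (267,198), (313,200) and (356,195), with measured positions within about 3 mm of target. Next the lid, then the cup.

Run:
```python
from h import *
pick((.434,.1935),.019,0,20,op=.6); place((.6165,.1153),.0975,0,op=.6)
pick((.4375,-.3385),.02,-50,20); place(sauc,.027,-50)
env.reach([.45,-.45,.40],rot(-50))
for n in("top","side"):
    im,d=env.get_image(n); cv2.imwrite(f"pics/{n}3.png",im); np.save(f"pics/{n}3.npy",d)
    W=cloud(n,d)
    for k,xy,z0,z1 in(("shaker",(cork+oak)/2,.062,.09),("mill",oak,.113,.14),("disc",cork,.088,.1),("knob",cork,.112,.13),("cup",sauc,.061,.08)):
        A=near(W,xy,.05,z0,z1); print(n,k,len(A),(circ(A),np.median(A,0)) if len(A) else None)
print(env.get_time())
t=cv2.imread("pics/top3.png")[170:330,220:420]; cv2.imwrite("pics/t5.png",cv2.resize(t,(750,600),interpolation=3))
s=cv2.imread("pics/side3.png")[160:340,240:480]; cv2.imwrite("pics/s5.png",cv2.resize(s,(800,600),interpolation=3))
```

```text
grip 23.4 mm 20.00033676624298 t 41.125
held 23.4
force [ 0.2099  0.6686 -1.0961]
t 46.6667
grip 61.7 mm 19.888656904258823 t 51.5667
held 61.5
force [-0.0055  1.1622 -2.1201]
t 57.725
top shaker 147 (array([ 0.6265, -0.0019,  0.0191]), array([ 0.6265, -0.0021,  0.068 ]))
top mill 126 (array([ 0.6359, -0.1128,  0.0178]), array([ 0.6346, -0.1133,  0.118 ]))
top disc 466 (array([0.6167, 0.115 , 0.0347]), array([0.6143, 0.113 , 0.0936]))
top knob 74 (array([0.6167, 0.1147, 0.0121]), array([0.6158, 0.1152, 0.1173]))
top cup 123 (array([ 0.4401, -0.1874,  0.0318]), array([ 0.4419, -0.1894,  0.0658]))
side shaker 73 (array([ 0.6203, -0.0022,  0.0198]), array([ 0.6191, -0.0043,  0.0667]))
side mill 60 (array([ 0.629 , -0.1117,  0.0177]), array([ 0.63  , -0.1157,  0.118 ]))
side disc 192 (array([0.6145, 0.113 , 0.0381]), array([0.6061, 0.1085, 0.0931]))
side knob 35 (array([0.6131, 0.1124, 0.0141]), array([0.6102, 0.1151, 0.1166]))
side cup 136 (array([ 0.4317, -0.1874,  0.04  ]), array([ 0.4348, -0.1843,  0.0648]))
59.0417
```

View pics/t5.png

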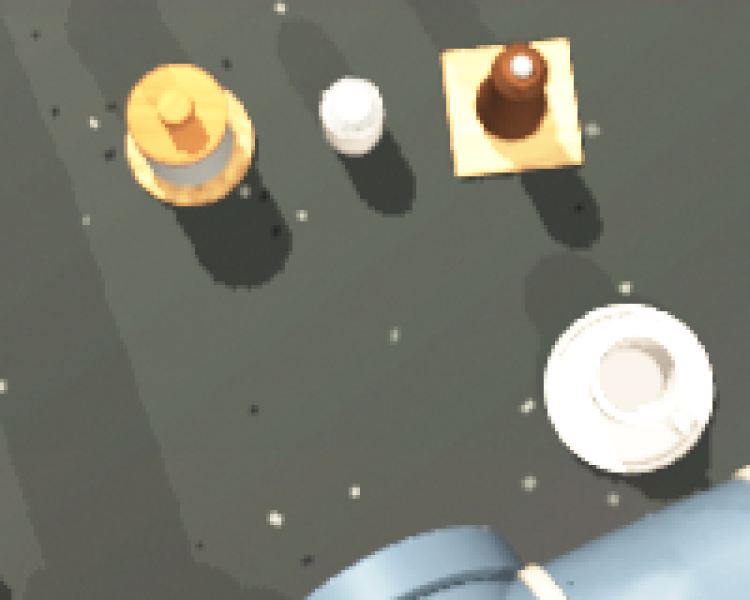

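View pics/s5.png

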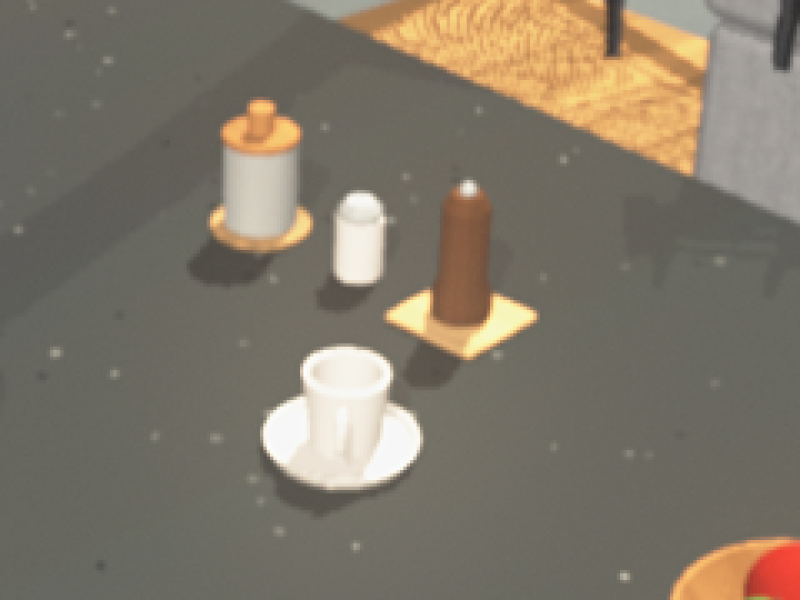

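Both views show the row in place, the lid seated (disc top at 94 mm, as it should be) and the cup on the saucer floor (rim at 66 mm). Every measured offset is about 5 mm or less, so I'm handing it in.

```bash
python3 -c "
from rig import env
print(env.job_done())"
```

```text
the job is handed in; nothing more can be done
None
```

I set out the coffee corner and handed the job in at about 59 s of the 125 s; the last pictures show every piece upright and about 5 mm or less from its target, and the hand-in call returned no verdict.

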